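# Push the jet block under the holder's spring cover

## Robot

A 6-joint arm with a two-finger parallel gripper is mounted at the origin on the work surface. World frame = base frame: x ahead of the robot, y to its left, z up, the work surface at z = 0. Lengths are in m, angles in degrees, forces in N, time in s.
With the tool pointing down it reaches from about 0.35 to 0.875 m from the base axis. Payload 4.2 kg.
Tool frame: the origin (TCP) lies between the finger pads; the fingertips stand 8 mm ahead of it and the grasp point (between the pads) lies 11 mm behind it; x points along the fingers, y is the direction in which the jaws open and shut, and the axes are right-handed (so a half turn about x gives the same grasp; the last joint's range is limited). The gripper opens to 87 mm and grips with 3 to 60 N. Pads are 19 mm wide; open, the fingers measure 117 mm over their backs; the gripper's body (75 mm by 190 mm) begins 51 mm behind the grasp point.
Start: joints at [83.171, 22.042, 0.453, 0, -68.411, -14.817], TCP at [0.231, 0.581, 0.209] pointing down, gripper open.
Joint ranges: [-179.83, 179.83], [-69.29, 118.12], [-61.27, 80.66], [-181.25, 117.63], [-171.15, -9.14], [-177.46, 177.46]. Speed limits (degrees/s): [159.86, 159.86, 180, 180, 180, 180].

## Interface

Orientations are given as a 3x3 rotation matrix whose columns are the frame's x, y, z axes.
In Python, from station import r gives the robot as it stands. The module is installed in compiled form; this text tells all that it offers.
- The arm moves only by the tool move_arm, never from a script. Its argument "increments" is one flat list of numbers, 7 for each row, row after row: the turn, a rotation vector about the tool's x, y, z in degrees, then the shift along the tool's x, y, z in m, then the finger opening in m, from 0 to 0.087. A call has 1 to 12 rows; each row is the pose to reach, as a shift and turn from the pose commanded when the call began, along the tool's axes at that moment; what a row does not reach only later rows make up. A row lasts 1/12 s, in which the tool goes at most 41.7 mm and 7.16 degrees, less where a joint would pass 70% of its speed; a pose out of reach is approached as far as the arm can. A call with a gripper value outside its range is refused whole. The fingers move at their own pace and stop on an object; the grip force is fixed at half the most. Time passes only in rows, so rows that repeat a pose let the fingers close. It gives the time, the measured TCP pose, the force and the opening at its end, in the units of the state.
- r.sense(): the state, without advancing time (a new reading comes with each control period).
- r.capture(name): name is "side" or "top"; returns the picture (384x512x3 uint8, red, green, blue); there is no depth.
- r.calibration(name): a dict with "fx", "fy", "cx", "cy" (pixels), "rvec" (rotation vector, rad) and "tvec" (3), from world to camera coordinates, as OpenCV has them. Camera axes: x right, y down, z forward; pixel columns grow to the right and rows downward; lengths in m; the calibration is good to about 2 mm. A picture is of the moment at which its call begins. calibration takes no time and is no camera call.
- r.finish_job(): hands the job in, once; it reports no verdict.
The state is a dict: "time_s": time; "joints": joint angles; "joint_velocities": joint speeds; "effort": joint torques, N m; "tcp_pos": TCP position; "ee_rot": TCP orientation; "wrist_force": force on the tool from outside, world axes, zero at the start; "moment": the same for the moment, N m; "gripper_width": opening from 0.0 (shut) to 1.0 (fully open).
Only numpy, scipy, OpenCV 4.12 (cv2) and the standard library are available. Lean on these libraries where they do the work, as an engineer would, in place of code of your own. Each camera call takes 0.05 s, during which the arm holds its last target.

## Task

Put the white jet block away in its holder: with one fingertip press the long steel paddle down and keep it down, so that the spring cover stays open, while the other fingertip pushes the block along the trough under the cover until it is fully home against the back stop. Only then let the paddle up, so that the cover shuts and its lip drops into the groove across the block. Push the block only, never pick it up, and leave everything else on the bench where it stands.

Things in the scene. Friction and masses are not known exactly. Their poses are not given: they have to be found in the camera images.
- holder: Holder fixed to the bench: grey base plate 200 x 128 x 8 mm with an aluminium trough. Origin: bench level, trough centre line, at the mouth (cover's front edge). +x: the way the block is pushed in (roughly away from the robot), +y left, z up. In mm: trough floor z = 8, x -132 to 52, between guides 42 apart, tops z = 18 (36 under the cover). Two posts at x = -130 and 61, y = 42 carry the hinge rod, tops z = 33.
- stop (a point): Middle of the back stop's face at the trough's inner end, 52 mm inside the mouth, at z = 22 mm. When home the block's far end touches it, and its near end still stands 18 mm out of the mouth.
- lip (a point): Middle of the lower edge of the cover's lip. The steel cover spans x 0 to 60 mm of the holder, top z = 41 shut. Its lip, 3 mm thick (x 0 to 3) and 40 wide, hangs from its front edge to z = 24 and bars the block's way while shut. Cover and paddle turn together on a rod parallel to the holder's x at y = 42, z = 24. Fully open, the cover's free edge rises to about z = 80.
- paddle (a point): Centre of the paddle's upper face: a plain steel plate, 112 mm along the holder's x (-125 to -13) and 46 wide, one piece with the cover. From the rod (y = 44) it slopes up to the left at 28 degrees (to y = 84, z = 48) when shut; pressed fully down (about 4 to 8 N at its middle) it slopes down at 10 degrees, top at z = 21 (at y = 67). A fingertip can slide along it in x while pressing.
- cover (a joint): Cover angle, rad: 0 shut, 0.66 fully open (paddle at its limit). The block passes freely under the lip above about 0.5. A spring shuts the cover as soon as the paddle is let go.
- jet_block: White plastic block, brass jets sunk in its top, 70 x 36 x 26 mm, about 0.1 kg, loose in the trough before the mouth. Origin: centre of its underside; x along the holder's +x (within a few degrees), z up. A groove 14 mm wide and 14 deep crosses its top 12.5 to 26.5 mm from its near (-x) end. Home: origin at x = 17 mm in the holder's frame, groove under the lip.
- kit_tray: Bystander, to be left alone: loose open green plastic tray with four compartments, 100 x 130 x 30 mm. Origin: centre of its underside.
- jar: Bystander, to be left alone: small glass jar with a metal cap, 42 mm across, 42 mm high. Origin: centre of its underside.
- screwdriver: Bystander, to be left alone: loose screwdriver 190 mm long, lying. Origin: centre of its underside.
- carton_lying: Bystander, to be left alone: lying cardboard carton 85 x 24 x 24 mm. Origin: centre of its underside.
- carton_standing: Bystander, to be left alone: upright cardboard carton 26 x 26 mm, 85 mm high. Origin: centre of its underside.
- float_bowl: Bystander, to be left alone: round aluminium bowl 60 mm across, 32 mm high. Origin: centre of its underside.
- slide_piston: Bystander, to be left alone: upright aluminium cylinder 26 mm across, 40 mm high. Origin: centre of its underside.
Not all that is in view belongs to the job. Of the things that look like the jet_block, the smallest one is meant.

How it is judged:
By the outcome, as a careful person would: the job done as asked, in the order asked, and still so for the second after the job is handed in, with the robot touching nothing.
It also fails if it takes over 48 s, if anything falls off the work surface, if the arm or the gripper's body presses on something with over 40 N, if the wrist force passes 120 N, or if a joint passes its speed limit or range.

## Working session

There is one attempt and no reset: what is moved stays moved. The work goes in short steps, Python scripts to look and compute and a tool call to move; the robot and the scene stay as the last step left them, time stands still between calls to the robot, and variables do not carry over. Pictures are saved under pics/ and viewed, and the job is handed in when it is done.

Besides the shell and the picture viewer there is one more tool, called after "Emit:" by a JSON object that holds its "op" and its "data". move_arm: Moves the arm, as the interface text tells. Its arguments: {"type":"object","properties":{"increments":{"type":"array","items":{"type":"number"}}},"required":["increments"]}

```bash
mkdir -p pics; python3 - <<'E'
from station import r
import cv2
for n in ("side","top"):
    im=r.capture(n); cv2.imwrite(f"pics/{n}0.png",cv2.resize(im[:,:,::-1],(800,600),interpolation=cv2.INTER_CUBIC)); cv2.imwrite(f"pics/{n}0_raw.png",im[:,:,::-1])
    print(n,r.calibration(n))
print(r.sense())
E
```

```text
side {'fx': 364.26728240712026, 'fy': 364.26728240712026, 'cx': 258.9050115187903, 'cy': 198.90781449935363, 'rvec': array([ 2.30245174, -0.31369495,  0.11549375]), 'tvec': array([-0.55163905,  0.21225275,  0.59982343])}
top {'fx': 386.5135037567498, 'fy': 386.5135037567498, 'cx': 261.9082147647776, 'cy': 189.62850111034436, 'rvec': array([ 2.11987093, -2.16919203,  0.19270271]), 'tvec': array([0.07400594, 0.57818314, 0.68625338])}
{'time_s': 0.1, 'joints': array([ 8.31703123e+01,  2.20854988e+01,  3.88260670e-01, -2.34193522e-02,
       -6.84106546e+01, -1.48163829e+01]), 'joint_velocities': array([-0.04582618, -0.10186568,  0.09455821,  0.0285983 , -0.04330333,
        0.04261664]), 'effort': array([ 1.23258571e-03, -3.91690743e+01,  1.87935555e+01,  4.23192054e+00,
        1.34764754e-02, -7.13417080e-05]), 'tcp_pos': array([0.2303349 , 0.58041388, 0.20848741]), 'ee_rot': array([[-6.01302263e-04, -3.69011595e-01, -9.29424597e-01],
       [-1.82449530e-03, -9.29422813e-01,  3.69012068e-01],
       [-9.99998155e-01,  1.91761860e-03, -1.14395881e-04]]), 'wrist_force': array([-0.54124162,  0.09352317, -0.81780536]), 'moment': array([-0.03912348,  0.02839315, -0.0117033 ]), 'gripper_width': 0.9994213139364743}
```

View pics/side0.png

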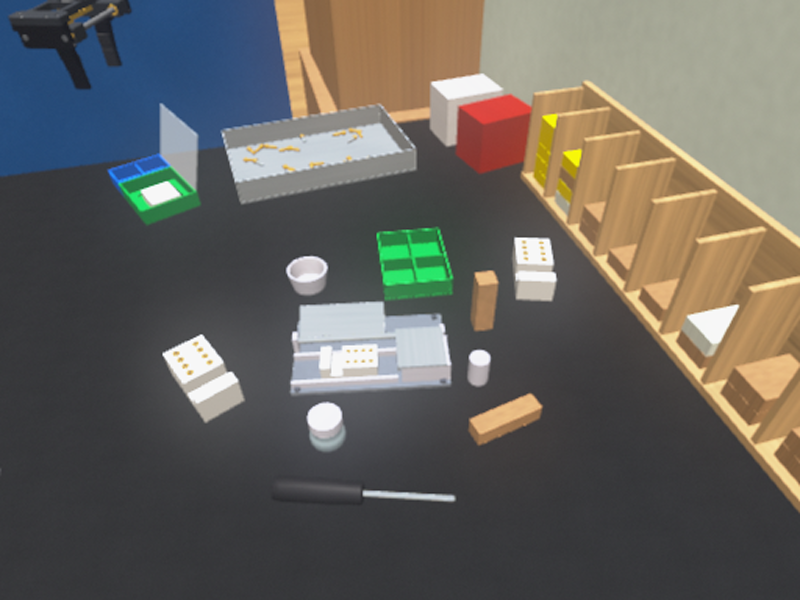

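View pics/top0.png

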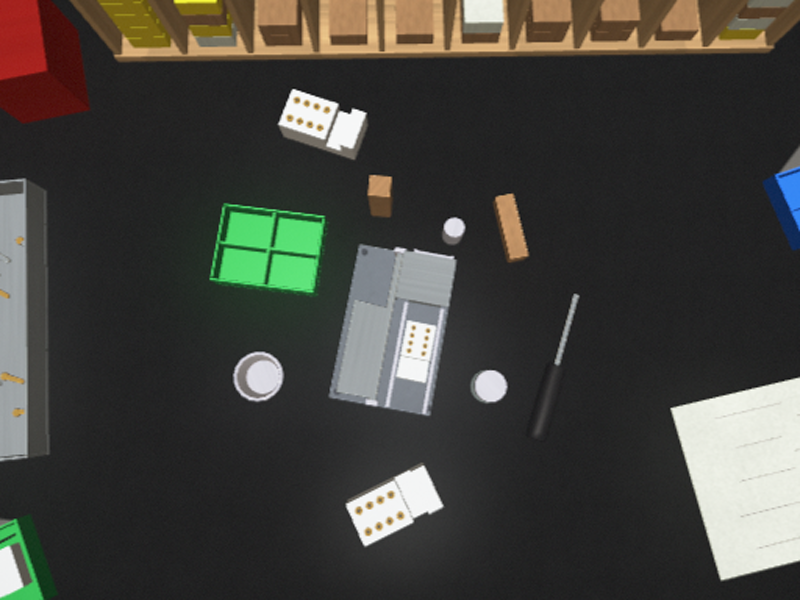

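The side and top pictures both show the holder in the middle, at about (370,350) and (393,330). The small block is in its trough, at about (415,350) in the top view, and the paddle is on the left. I'll zoom in for corner pixels.

```bash
python3 - <<'E'
import cv2
a=cv2.imread("pics/top0_raw.png")[150:272,200:302]; cv2.imwrite("pics/topz.png",cv2.resize(a,None,fx=4.9,fy=4.9,interpolation=cv2.INTER_CUBIC))
a=cv2.imread("pics/side0_raw.png")[185:257,180:295]; cv2.imwrite("pics/sidez.png",cv2.resize(a,None,fx=6.9,fy=6.9,interpolation=cv2.INTER_CUBIC))
E
```

```text
(no output)
```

View pics/topz.png

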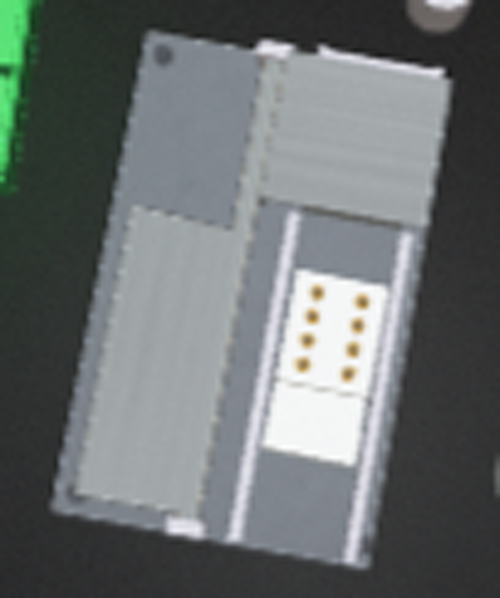

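View pics/sidez.png

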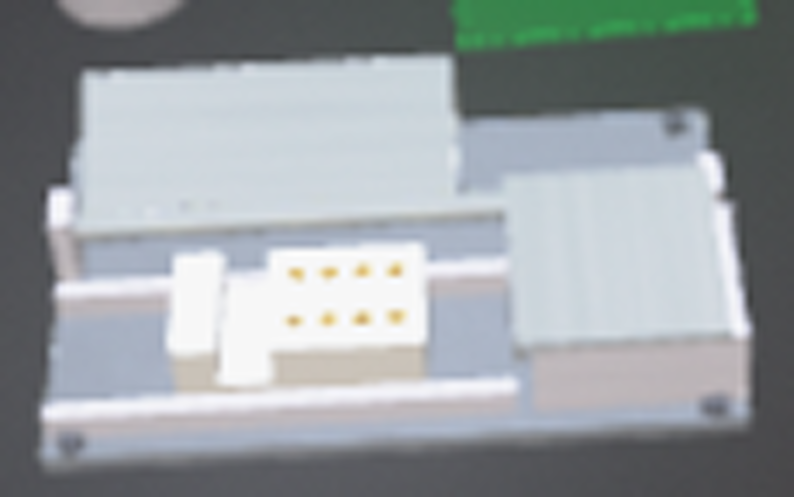

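```bash
cat > h.py <<'E'
import numpy as np, cv2
from station import r
C={n:r.calibration(n) for n in("side","top")}
def K(n):
    c=C[n]; return np.array([[c['fx'],0,c['cx']],[0,c['fy'],c['cy']],[0,0,1.]])
def proj(n,P): return cv2.projectPoints(np.asarray(P,float).reshape(-1,3),C[n]['rvec'],C[n]['tvec'],K(n),None)[0][:,0]
def P34(n): return K(n)@np.c_[cv2.Rodrigues(C[n]['rvec'])[0],C[n]['tvec']]
def tri(ps,pt):
    X=cv2.triangulatePoints(P34('side'),P34('top'),np.array(ps,float).reshape(2,1),np.array(pt,float).reshape(2,1))[:,0]; return X[:3]/X[3]
def tz(x,y): return ((x+.5)/4.9-.5+200,(y+.5)/4.9-.5+150)
def sz(x,y): return ((x+.5)/6.9-.5+180,(y+.5)/6.9-.5+185)
E
python3 - <<'E'
from h import *
from scipy.optimize import least_squares
T={'padn':((77,497),(83,72)),'padf':((135,207),(453,57)),'covfr':((430,226),(517,348)),'covbr':((452,80),(733,333)),
'bnl':((264,447),(173,255)),'bnr':((353,465),(170,353)),'bfl':((298,270),(423,245)),'bfr':((388,284),(425,347)),'gr':((346,560),(43,408))}
for k,(a,b) in T.items(): print(k,(tri(sz(*b),tz(*a))*1000).round(1))
obs=[('top',tz(77,497),(-125,84.3,48)),('top',tz(135,207),(-13,84.3,48)),('side',sz(83,72),(-125,84.3,48)),('side',sz(453,57),(-13,84.3,48)),
('top',tz(240,541),(-132,21,18)),('top',tz(346,560),(-132,-21,18)),('side',sz(43,408),(-132,-21,18))]
def H(p,q):
    c,s=np.cos(p[3]),np.sin(p[3]); q=np.array(q)/1000
    return np.array([p[0]+c*q[0]-s*q[1],p[1]+s*q[0]+c*q[1],p[2]+q[2]])
f=lambda p:np.concatenate([proj(n,H(p,q))[0]-u for n,u,q in obs])
for fixz in (0,1):
    g=(lambda p:f(np.array([p[0],p[1],0,p[3]]))) if fixz else f
    s=least_squares(g,[.5,.2,0,0.]); print(s.x, np.degrees(s.x[3])); print(s.fun.reshape(-1,2).round(2).tolist())
for k,(a,b) in T.items():
    w=tri(sz(*b),tz(*a)); p=s.x; c,sn=np.cos(p[3]),np.sin(p[3]); d=w[:2]-p[:2]
    print(k,np.round(1000*np.array([c*d[0]+sn*d[1],-sn*d[0]+c*d[1],w[2]]),1))
E
```

```text
padn [467.2 149.4  46.8]
padf [577.  126.6  45.3]
covfr [567.4  12.3  40.2]
covbr [625.6   1.6  40. ]
bnl [483.3  78.7  34.1]
bnr [476.2  44.5  31.3]
bfl [552.5  64.   32.9]
bfr [545.7  28.8  29.7]
gr [439.5  47.7  16.2]
[ 0.5728542   0.04161581 -0.00206916 -0.20337522] -11.652541673810594
[[0.01, -0.31], [-0.13, -0.08], [0.04, 0.29], [0.13, -0.33], [0.07, 0.39], [0.0, 0.48], [0.33, 0.01]]
[ 0.57277256  0.04102165  0.         -0.20367871] -11.66993041245155
[[0.2, -0.3], [0.1, -0.23], [-0.09, -0.26], [0.13, -0.88], [0.34, 0.44], [0.33, 0.54], [0.16, -0.46]]
padn [-125.3   84.7   46.8]
padf [-13.2  84.7  45.3]
covfr [  0.6 -29.2  40.2]
covbr [ 59.7 -28.   40. ]
bnl [-95.2  18.8  34.1]
bnr [-95.3 -16.1  31.3]
bfl [-24.5  18.4  32.9]
bfr [-24.  -17.5  29.7]
gr [-131.8  -20.4   16.2]
```

The fit agrees with the text: residuals are under 1 px and the paddle and block heights come out right. The holder is at (0.573, 0.041) with a yaw of −11.7°. The block's near end is at holder x ≈ −95, so it needs about 77 mm of push. Next I'll work out the approach.

```bash
cat >> h.py <<'E'
HO=np.array([.5728,.0413,0]);YAW=np.radians(-11.66)
RH=cv2.Rodrigues(np.array([0,0,YAW]))[0]
RT=RH@np.array([[0,0,-1],[0,-1,0],[-1,0,0.]])
def plan(hx,hy,hz):
    """target TCP in holder mm"""
    s=r.sense(); R=s['ee_rot']; t=HO+RH@np.array([hx,hy,hz])/1000
    rv=cv2.Rodrigues(R.T@RT)[0].ravel()
    print('t',round(s['time_s'],2),'holder tcp mm',(RH.T@(s['tcp_pos']-HO)*1000).round(1),'F(h)',(RH.T@s['wrist_force']).round(2),'w',round(s['gripper_width']*87,1))
    print('turn',np.degrees(rv).round(2),'shift',(R.T@(t-s['tcp_pos'])).round(4),'target',t.round(4))
E
python3 -c "
from h import *
plan(-108,35,90)"
```

```text
t 0.1 holder tcp mm [-444.4  458.8  208.5] F(h) [-0.55 -0.02 -0.82] w 86.9
turn [-9.99  0.   -0.11] shift [ 0.1192  0.3587 -0.4048] target [0.4741 0.0974 0.09  ]
```

Emit:
{"op": "move_arm", "data": {"increments": [-1,0,0,0.0,0.024,-0.027,0.055,-2,0,0,0.002,0.048,-0.054,0.055,-3,0,0,0.004,0.072,-0.081,0.055,-4,0,0,0.006,0.096,-0.108,0.055,-5,0,0,0.01,0.12,-0.135,0.055,-6,0,0,0.015,0.144,-0.162,0.055,-7,0,0,0.02,0.168,-0.189,0.055,-8,0,0,0.025,0.192,-0.216,0.055,-9,0,0,0.03,0.216,-0.243,0.055,-10,0,0,0.035,0.24,-0.27,0.055,-10,0,0,0.04,0.264,-0.297,0.055,-10,0,0,0.045,0.288,-0.324,0.055]}}

```text
time_s: 1.1
tcp_pos: [0.4256, 0.1919, 0.1641]
ee_rot: [[-0.0, -0.201, -0.979], [-0.0, -0.979, 0.201], [-1.0, 0.0, 0.0]]
wrist_force: [0.4, 0.2, 0.3]
gripper_width: 0.631
```

```bash
python3 -c "
from h import *
plan(-110,35,80)"
```

```text
t 1.1 holder tcp mm [-174.6  117.7  164.1] F(h) [0.36 0.24 0.31] w 54.9
turn [ 0.04  0.01 -0.01] shift [ 0.0841  0.0828 -0.0646] target [0.4721 0.0978 0.08  ]
```

Emit:
{"op": "move_arm", "data": {"increments": [0,0,0,0.005,0.02,-0.016,0.055,0,0,0,0.01,0.041,-0.032,0.055,0,0,0,0.025,0.062,-0.048,0.055,0,0,0,0.045,0.083,-0.065,0.055,0,0,0,0.065,0.083,-0.065,0.055,0,0,0,0.084,0.083,-0.065,0.055,0,0,0,0.084,0.083,-0.065,0.055,0,0,0,0.084,0.083,-0.065,0.055]}}

```text
time_s: 1.77
tcp_pos: [0.4717, 0.0988, 0.0798]
ee_rot: [[-0.002, -0.202, -0.979], [-0.002, -0.979, 0.202], [-1.0, 0.002, 0.002]]
wrist_force: [-0.3, -0.2, -0.3]
gripper_width: 0.634
```

```bash
python3 - <<'E'
from h import *
plan(-107,35,52)
for n in("top","side"):
    im=r.capture(n)[:,:,::-1]; a=im[140:280,190:330] if n=="top" else im[100:260,150:310]
    cv2.imwrite(f"pics/{n}1.png",cv2.resize(a,None,fx=3.7,fy=3.7,interpolation=cv2.INTER_CUBIC))
E
```

```text
t 1.77 holder tcp mm [-110.6   35.9   79.8] F(h) [-0.28 -0.27 -0.28] w 55.2
turn [ 0.01  0.11 -0.12] shift [ 0.0278  0.0008 -0.0036] target [0.4751 0.0972 0.052 ]
```

View pics/top1.png

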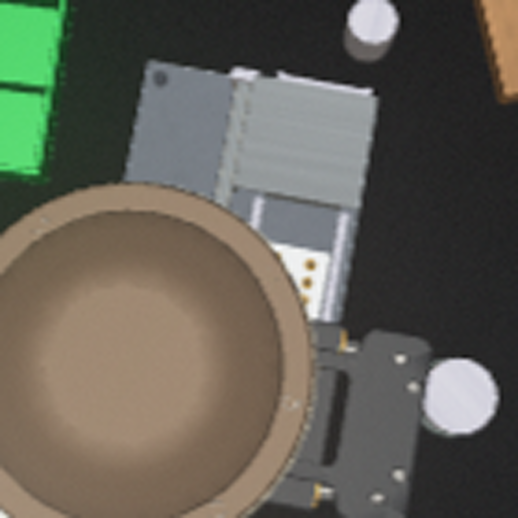

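View pics/side1.png

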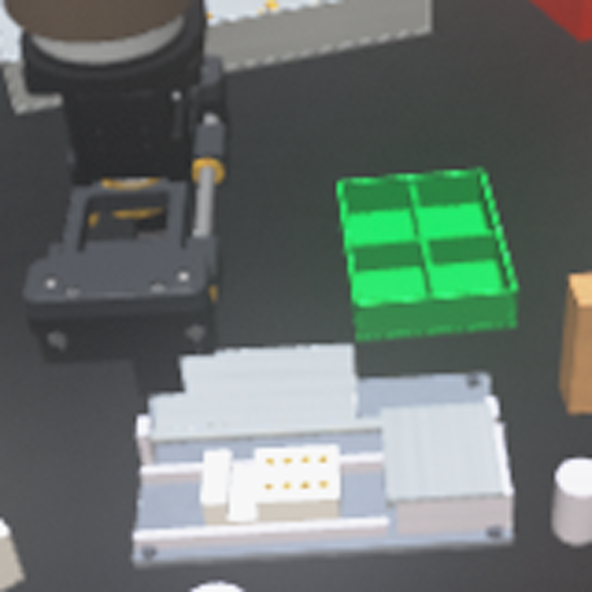

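Emit:
{"op": "move_arm", "data": {"increments": [0,0,0,0.01,0.001,-0.002,0.055,0,0,0,0.02,0.001,-0.002,0.055,0,0,0,0.025,0.001,-0.002,0.055,0,0,0,0.03,0.001,-0.002,0.055,0,0,0,0.035,0.001,-0.002,0.055,0,0,0,0.04,0.001,-0.002,0.055,0,0,0,0.04,0.001,-0.002,0.055,0,0,0,0.04,0.001,-0.002,0.055]}}

```text
time_s: 2.53
tcp_pos: [0.4741, 0.0979, 0.0403]
ee_rot: [[-0.0, -0.202, -0.979], [-0.0, -0.979, 0.202], [-1.0, 0.0, 0.0]]
wrist_force: [0.1, 0.2, 0.1]
gripper_width: 0.631
```

```bash
python3 - <<'E'
from h import *
plan(-108,35,31)
for n in("side",):
    im=r.capture(n)[:,:,::-1]; a=im[150:260,170:310]
    cv2.imwrite(f"pics/{n}2.png",cv2.resize(a,None,fx=5,fy=5,interpolation=cv2.INTER_CUBIC))
E
```

```text
t 2.53 holder tcp mm [-108.1   35.5   40.3] F(h) [0.02 0.18 0.12] w 54.9
turn [ 0.02  0.02 -0.02] shift [ 0.0093  0.0005 -0.0001] target [0.4741 0.0974 0.031 ]
```

View pics/side2.png

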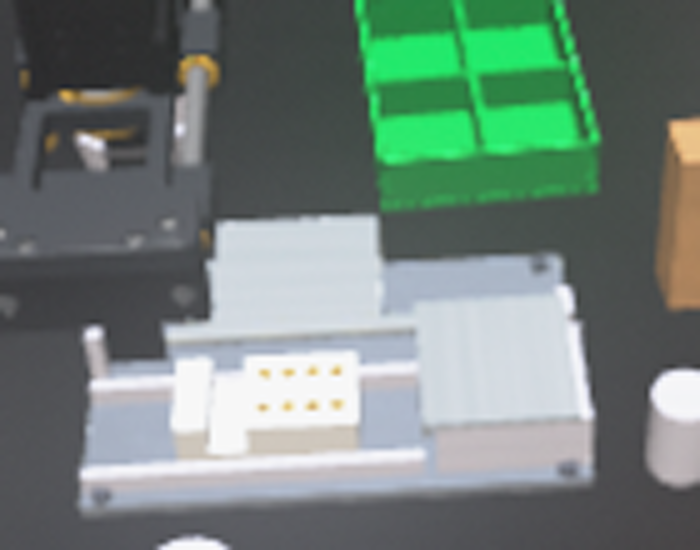

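```bash
python3 - <<'E'
from h import *
s=r.sense();p=s['tcp_pos'];R=s['ee_rot']
for n in("side","top"):
    im=np.ascontiguousarray(r.capture(n)[:,:,::-1])
    y0,x0=(100,120) if n=="side" else (140,190)
    k=4
    a=cv2.resize(im[y0:y0+145,x0:x0+200],None,fx=k,fy=k,interpolation=cv2.INTER_CUBIC)
    pts={'T':p,'R':p+R@[.008,.035,0],'L':p+R@[.008,-.035,0],'Rb':p+R@[-.062,.035,0],'Lb':p+R@[-.062,-.035,0]}
    for l,q in pts.items():
        u=((proj(n,q)[0]-[x0,y0]+.5)*k).astype(int); print(n,l,u)
        cv2.circle(a,tuple(u.tolist()),4,(0,0,255),1); cv2.putText(a,l,tuple(u.tolist()),0,.5,(0,255,255))
    cv2.imwrite(f"pics/{n}3.png",a)
E
```

```text
side T [317 455]
side R [314 518]
side L [323 418]
side Rb [294 413]
side Lb [305 315]
top T [214 427]
top R [288 441]
top L [142 414]
top Rb [290 439]
top Lb [129 410]
```

View pics/side3.png

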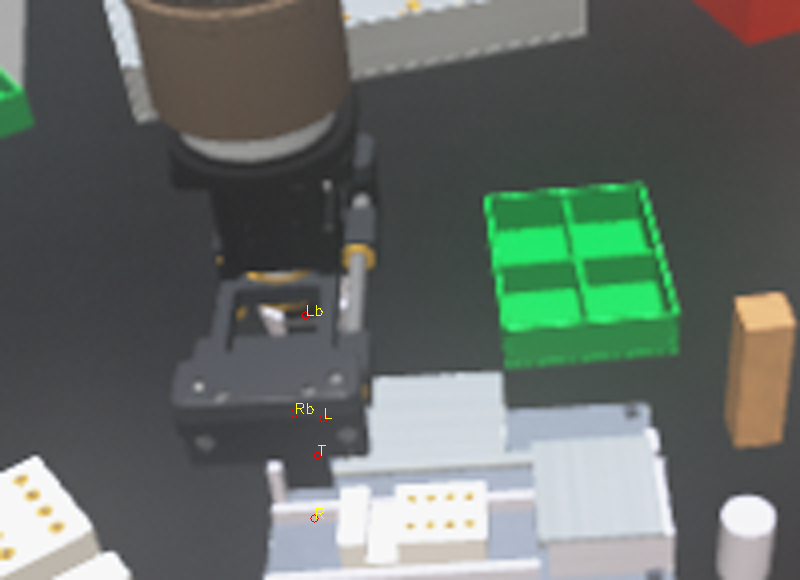

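View pics/top3.png

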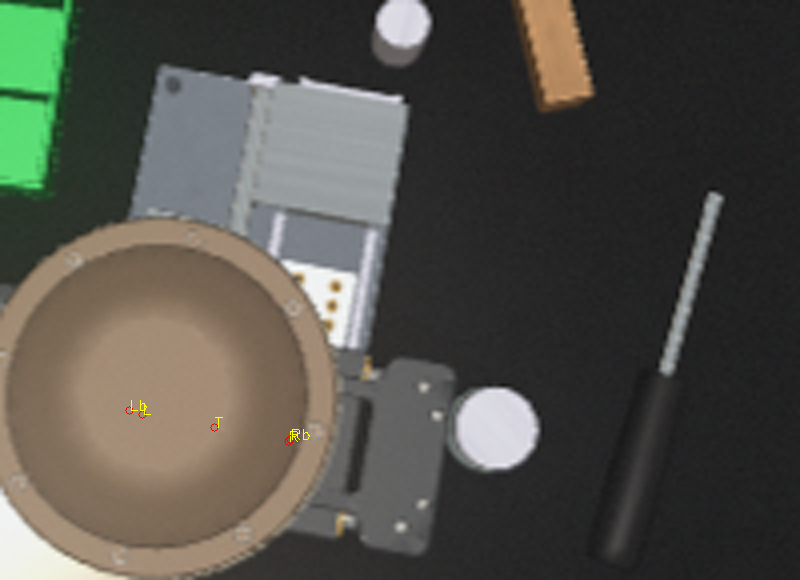

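```bash
python3 - <<'E'
from h import *
s=r.sense();p=s['tcp_pos'];R=s['ee_rot']
n="side";im=np.ascontiguousarray(r.capture(n)[:,:,::-1])
x0,y0,k=160,185,10
a=im[y0:y0+60,x0:x0+80].astype(float); a=(255*(a/255)**.45).astype('uint8')
a=cv2.resize(a,None,fx=k,fy=k,interpolation=cv2.INTER_CUBIC)
for l,q in {'T':[0,0,0],'Rin-':[.008,.0275,-.0095],'Rin+':[.008,.0275,.0095],'Rou-':[.008,.0425,-.0095],'Rou+':[.008,.0425,.0095]}.items():
    u=((proj(n,p+R@np.array(q))[0]-[x0,y0]+.5)*k).astype(int)
    cv2.circle(a,tuple(u.tolist()),5,(0,0,255),1); cv2.putText(a,l,tuple(u.tolist()),0,.5,(0,0,255))
cv2.imwrite("pics/side4.png",a)
E
```

```text
(no output)
```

View pics/side4.png

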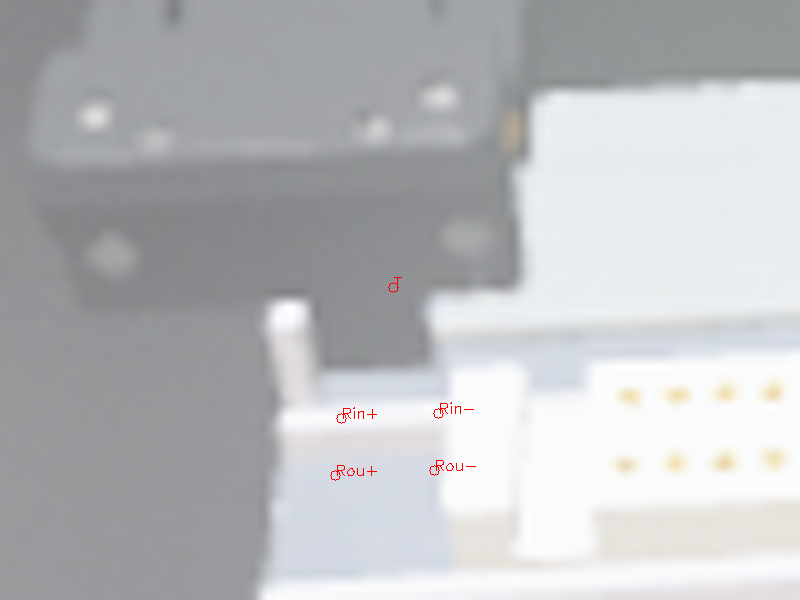

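```bash
python3 - <<'E'
from h import *
s=r.sense();p=s['tcp_pos'];R=s['ee_rot']
x0,y0,k=160,185,10
z=lambda q:((proj('side',p+R@np.array(q))[0]-[x0,y0]+.5)*k).round()
for b in(.02,.04,.0585,.075,.095):
  for h in(-.062,-.085): print(b,h,z([h,b,-.0375]),z([h,b,.0375]))
print('Rout tip with height shift')
for h in(.008,-.005,-.01,-.02): print(h,[z([h,b,c]) for b in (.0275,.0425) for c in(-.0095,.0095)])
E
```

```text
0.02 -0.062 [547. 116.] [138. 138.]
0.02 -0.085 [535.  22.] [116.  44.]
0.04 -0.062 [544. 191.] [126. 214.]
0.04 -0.085 [531.  97.] [103. 119.]
0.0585 -0.062 [541. 263.] [114. 287.]
0.0585 -0.085 [528. 169.] [ 90. 192.]
0.075 -0.062 [538. 330.] [103. 354.]
0.075 -0.085 [525. 236.] [ 78. 260.]
0.095 -0.062 [535. 415.] [ 89. 440.]
0.095 -0.085 [521. 320.] [ 63. 345.]
Rout tip with height shift
0.008 [array([439., 413.]), array([341., 419.]), array([435., 470.]), array([336., 476.])]
-0.005 [array([430., 367.]), array([332., 373.]), array([426., 424.]), array([326., 430.])]
-0.01 [array([427., 349.]), array([328., 355.]), array([423., 407.]), array([322., 412.])]
-0.02 [array([421., 313.]), array([321., 319.]), array([417., 370.]), array([315., 376.])]
```

The fingertips look about 20 mm higher in the picture than the stated geometry gives: I see the finger's lower edge at zoom y≈365 and expected 470. The paddle hasn't been touched and the force is zero. I'll go down in small steps, watching the force and the picture.

Emit:
{"op": "move_arm", "data": {"increments": [0,0,0,0.003,0,0,0.055,0,0,0,0.006,0,0,0.055,0,0,0,0.008,0,0,0.055,0,0,0,0.008,0,0,0.055]}}

```text
time_s: 3.07
tcp_pos: [0.4737, 0.0977, 0.0319]
ee_rot: [[-0.001, -0.202, -0.979], [-0.001, -0.979, 0.202], [-1.0, 0.001, 0.001]]
wrist_force: [0.1, 0.1, -0.4]
gripper_width: 0.632
```

```bash
cat > look.py <<'E'
import sys
from h import *
n,name,x0,y0,w,hh,k=sys.argv[1],sys.argv[2],*map(int,sys.argv[3:8])
plan(-108,35,31)
a=r.capture(n)[y0:y0+hh,x0:x0+w,::-1].astype(float); a=(255*(a/255)**.45).astype('uint8')
cv2.imwrite(f"pics/{name}.png",cv2.resize(a,None,fx=k,fy=k,interpolation=cv2.INTER_CUBIC))
E
python3 look.py side side5 160 185 80 60 10
```

```text
t 3.07 holder tcp mm [-108.5   35.2   31.9] F(h) [ 0.11  0.08 -0.38] w 54.9
turn [ 0.01  0.06 -0.05] shift [ 0.0009  0.0002 -0.0005] target [0.4741 0.0974 0.031 ]
```

View pics/side5.png

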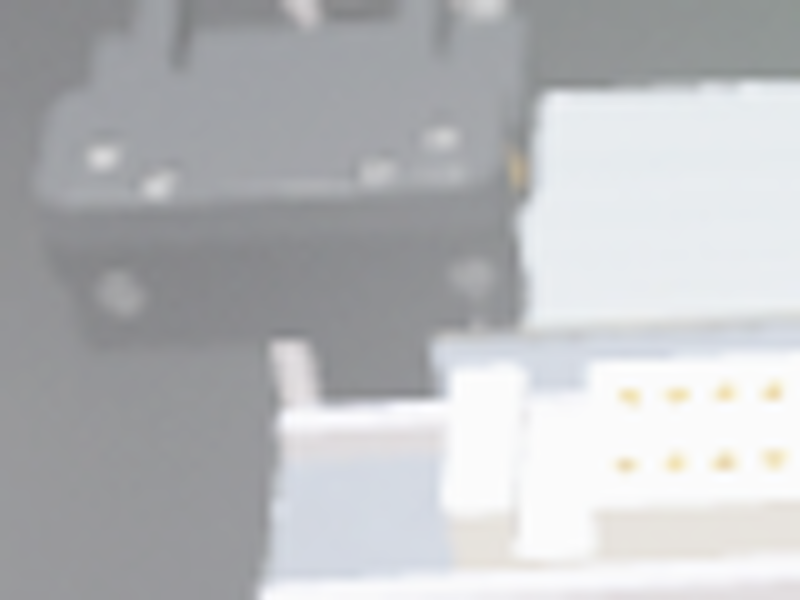

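```bash
python3 look.py top top5 250 220 60 70 8;python3 look.py side side6 150 140 80 75 8
```

```text
t 3.12 holder tcp mm [-108.4   35.3   32.1] F(h) [ 0.28  0.06 -0.36] w 54.7
turn [ 0.01  0.04 -0.04] shift [ 0.0011  0.0003 -0.0004] target [0.4741 0.0974 0.031 ]
t 3.17 holder tcp mm [-108.2   35.4   32.3] F(h) [ 0.11  0.12 -0.02] w 55.1
turn [ 0.02  0.02 -0.02] shift [ 0.0013  0.0004 -0.0002] target [0.4741 0.0974 0.031 ]
```

View pics/top5.png

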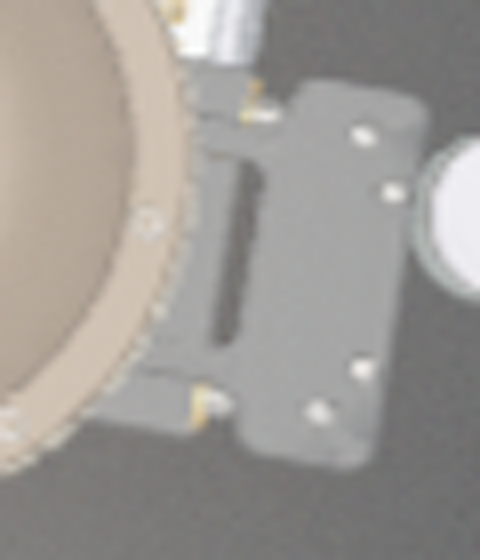

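View pics/side6.png

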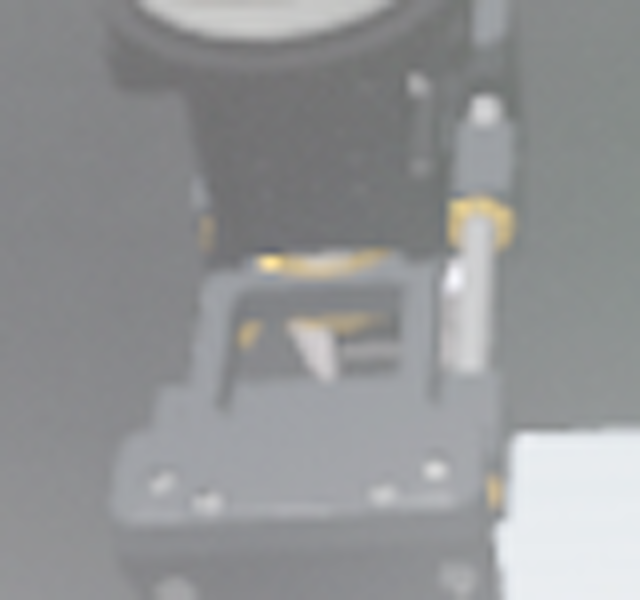

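```bash
python3 - <<'E'
from h import *
s=r.sense();p=s['tcp_pos'];R=s['ee_rot']
t=lambda x,y:((x+.5)/8-.5+250,(y+.5)/8-.5+220)
q=lambda x,y:((x+.5)/8-.5+150,(y+.5)/8-.5+140)
for a,b in(((363,135),(435,470)),((393,192),(383,494)),((362,370),(208,503)),((319,412),(162,483)),((427,105),(478,505)),((365,465),(115,520))):
    X=tri(q(*b),t(*a)); print('holder',(RH.T@(X-HO)*1000).round(1),'tool',(R.T@(X-p)*1000).round(1), 'err',np.linalg.norm(proj('side',X)[0]-q(*b)).round(2))
E
```

```text
holder [-79.7 -46.  155.2] tool [-122.8   81.5  -28.4] err 0.27
holder [-89.6 -53.5 156.3] tool [-123.9   89.   -18.4] err 0.24
holder [-124.6  -53.2  156.1] tool [-123.7   88.7   16.6] err 0.22
holder [-134.3  -46.4  155.9] tool [-123.5   81.8   26.2] err 0.41
holder [-71.1 -57.4 155.4] tool [-123.1   92.9  -36.9] err 0.09
holder [-142.5  -56.8  156.1] tool [-123.7   92.3   34.4] err 0.31
```

```bash
python3 - <<'E'
from h import *
p=np.array([.2303,.5804,.2085]);R=np.array([[-6.01302263e-04, -3.69011595e-01, -9.29424597e-01],[-1.82449530e-03, -9.29422813e-01,  3.69012068e-01],[-9.99998155e-01,  1.91761860e-03, -1.14395881e-04]])
a=cv2.imread("pics/side0_raw.png")[0:70,0:100].astype(float);a=(255*(a/255)**.5).astype('uint8')
k=8;a=cv2.resize(a,None,fx=k,fy=k,interpolation=cv2.INTER_CUBIC)
for h in(.008,-.062):
  for b in(-.0585,-.0435,.0435,.0585):
    for c in(-.0095,.0095):
      u=((proj('side',p+R@np.array([h,b,c]))[0]+.5)*k).astype(int);print(h,b,c,u)
      cv2.circle(a,tuple(u.tolist()),4,(0,0,255) if h>0 else (0,255,0),-1)
cv2.imwrite("pics/s7.png",a)
E
```

```text
0.008 -0.0585 -0.0095 [651 386]
0.008 -0.0585 0.0095 [597 385]
0.008 -0.0435 -0.0095 [630 404]
0.008 -0.0435 0.0095 [574 402]
0.008 0.0435 -0.0095 [494 513]
0.008 0.0435 0.0095 [435 511]
0.008 0.0585 -0.0095 [468 533]
0.008 0.0585 0.0095 [409 531]
-0.062 -0.0585 -0.0095 [573 159]
-0.062 -0.0585 0.0095 [516 158]
-0.062 -0.0435 -0.0095 [550 175]
-0.062 -0.0435 0.0095 [492 173]
-0.062 0.0435 -0.0095 [400 273]
-0.062 0.0435 0.0095 [338 271]
-0.062 0.0585 -0.0095 [372 291]
-0.062 0.0585 0.0095 [309 289]
```

View pics/s7.png

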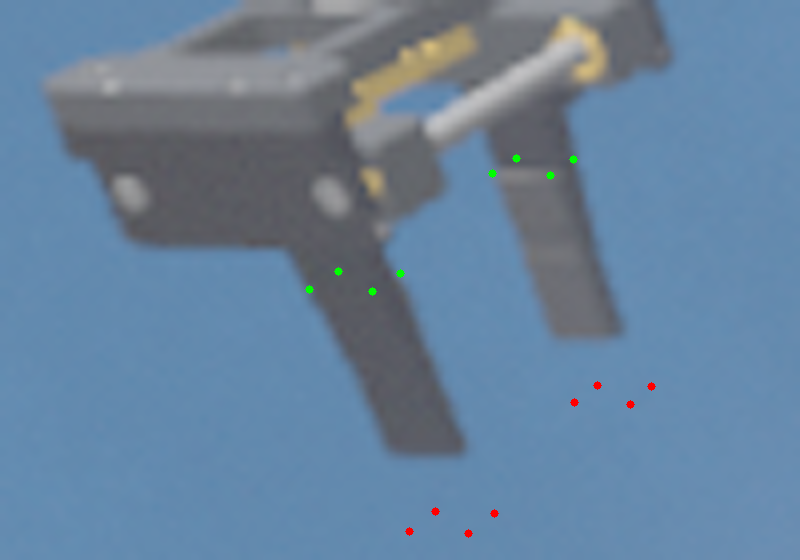

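The start picture shows the tips really end about 12 mm behind the TCP, not 8 mm ahead of it. They are about 22 mm wide and 7–8 mm thick. So I'll aim the TCP about 20 mm lower, step back 3 mm from the block, and watch the force.

Emit:
{"op": "move_arm", "data": {"increments": [0,0,0,0,0.002,0.003,0.06,0,0,0,0.004,0.002,0.003,0.06,0,0,0,0.008,0.002,0.003,0.06,0,0,0,0.011,0.002,0.003,0.06,0,0,0,0.011,0.002,0.003,0.06,0,0,0,0.011,0.002,0.003,0.06]}}

```text
time_s: 3.72
tcp_pos: [0.4711, 0.0967, 0.0215]
ee_rot: [[0.0, -0.202, -0.979], [0.0, -0.979, 0.202], [-1.0, -0.0, -0.0]]
wrist_force: [1.0, 0.6, 2.8]
gripper_width: 0.687
```

```bash
python3 look.py side side8 160 185 100 75 8
```

```text
t 3.72 holder tcp mm [-110.8   33.7   21.5] F(h) [0.89 0.77 2.84] w 59.8
turn [ 0.03 -0.02  0.01] shift [-0.0095 -0.0013 -0.0028] target [0.4741 0.0974 0.031 ]
```

View pics/side8.png

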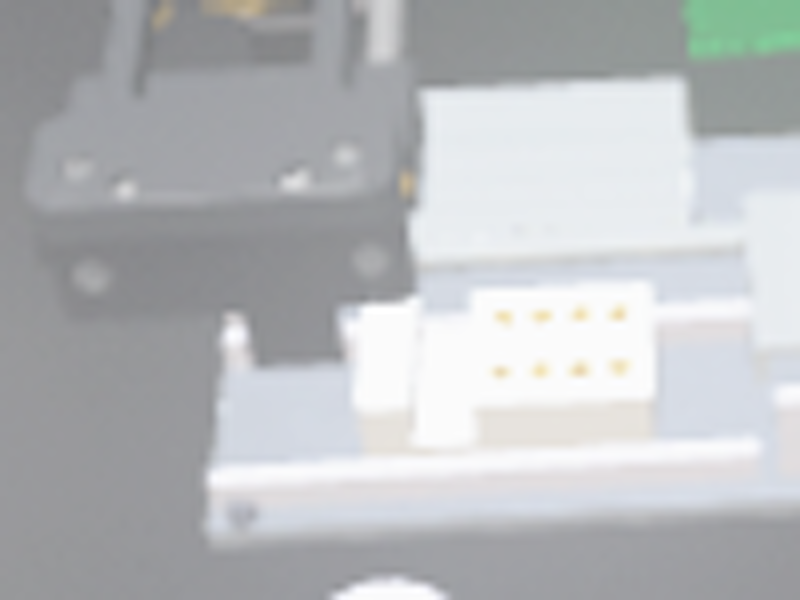

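The finger's lower end now hides the guide at (290,360), so it's behind the block in the trough, and the paddle has begun to press (2.8 N). Continuing down.

Emit:
{"op": "move_arm", "data": {"increments": [0,0,0,0.003,0,0,0.06,0,0,0,0.006,0,0,0.06,0,0,0,0.008,0,0,0.06,0,0,0,0.008,0,0,0.06]}}

```text
time_s: 4.1
tcp_pos: [0.4715, 0.0971, 0.0133]
ee_rot: [[0.001, -0.202, -0.979], [0.001, -0.979, 0.202], [-1.0, -0.001, -0.001]]
wrist_force: [0.6, 2.9, 4.5]
gripper_width: 0.69
```

```bash
python3 look.py side side9 160 185 100 75 8
```

```text
t 4.1 holder tcp mm [-110.5   34.2   13.3] F(h) [0.03 2.93 4.54] w 60.0
turn [ 0.03 -0.07  0.06] shift [-0.0177 -0.0008 -0.0025] target [0.4741 0.0974 0.031 ]
```

View pics/side9.png

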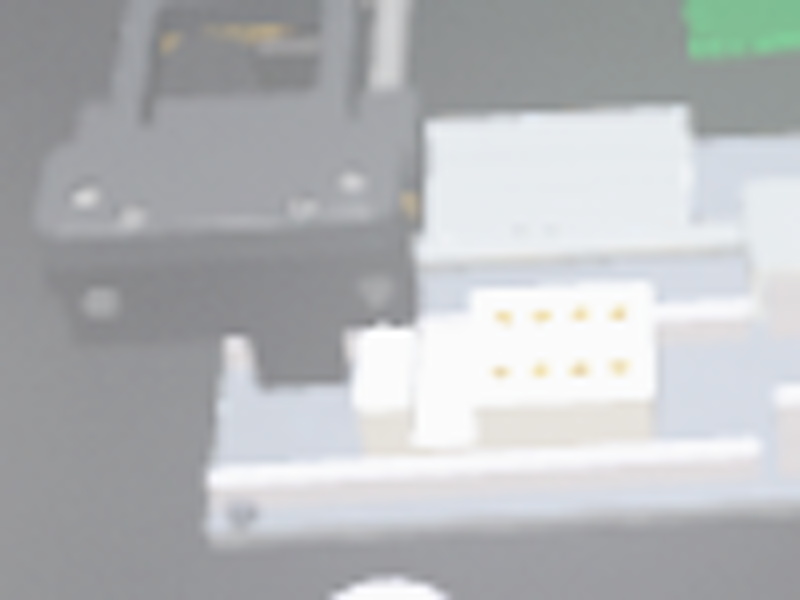

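Emit:
{"op": "move_arm", "data": {"increments": [0,0,0,0.003,0,0,0.06,0,0,0,0.006,0,0,0.06,0,0,0,0.006,0,0,0.06]}}

```text
time_s: 4.4
tcp_pos: [0.4716, 0.0971, 0.0082]
ee_rot: [[0.002, -0.201, -0.98], [0.001, -0.98, 0.201], [-1.0, -0.001, -0.001]]
wrist_force: [-2.5, 1.8, 10.7]
gripper_width: 0.691
```

```bash
python3 look.py side side10 160 165 120 90 6
```

```text
t 4.4 holder tcp mm [-110.4   34.2    8.2] F(h) [-2.77  1.23 10.67] w 60.1
turn [ 0.08 -0.08  0.05] shift [-0.0227 -0.0008 -0.0024] target [0.4741 0.0974 0.031 ]
```

View pics/side10.png

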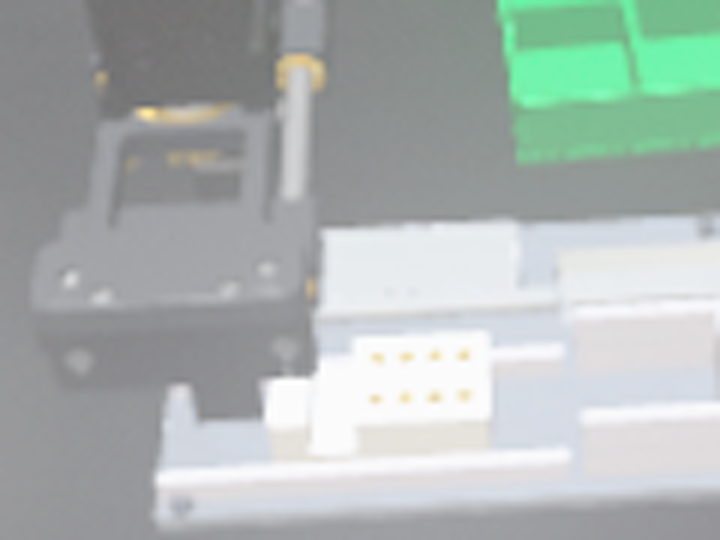

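The cover is wide open: its edge is high at (640,270) and the paddle lies flat, with 10.7 N, so it's at its limit. Next I'll slide along x with the paddle held down.

Emit:
{"op": "move_arm", "data": {"increments": [0,0,0,0,0,-0.003,0.06,0,0,0,0,0,-0.006,0.06,0,0,0,0,0,-0.01,0.06,0,0,0,0,0,-0.014,0.06,0,0,0,0,0,-0.018,0.06,0,0,0,0,0,-0.022,0.06,0,0,0,0,0,-0.026,0.06,0,0,0,0,0,-0.03,0.06,0,0,0,0,0,-0.03,0.06]}}

```text
time_s: 5.2
tcp_pos: [0.4946, 0.0893, 0.0085]
ee_rot: [[-0.011, -0.201, -0.98], [-0.004, -0.98, 0.201], [-1.0, 0.006, 0.01]]
wrist_force: [-16.7, 6.1, 26.8]
gripper_width: 0.688
```

```bash
python3 look.py side side11 160 165 130 95 6
```

```text
t 5.2 holder tcp mm [-86.2  31.2   8.5] F(h) [-17.61   2.63  26.79] w 59.9
turn [ 0.08  0.56 -0.33] shift [-0.0223 -0.0037  0.022 ] target [0.4741 0.0974 0.031 ]
```

View pics/side11.png

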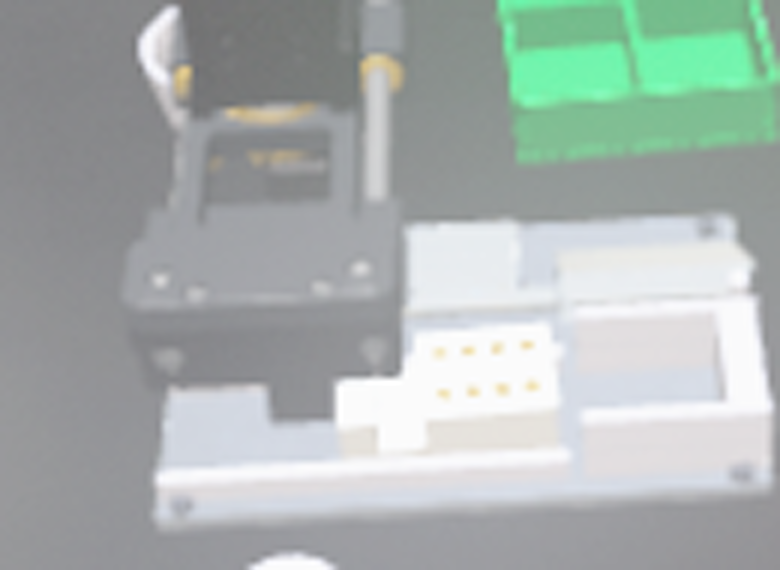

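The cover is open and the block moves, its near end now at about (340,400). The press force has grown to 27 N with strong friction, and y has drifted 3 mm. I'll ease the press slightly and correct y.

Emit:
{"op": "move_arm", "data": {"increments": [0,0,0,-0.001,-0.002,0,0.06,0,0,0,-0.001,-0.002,0,0.06,0,0,0,-0.001,-0.002,0,0.06]}}

```text
time_s: 5.5
tcp_pos: [0.4969, 0.0909, 0.0086]
ee_rot: [[-0.007, -0.202, -0.979], [-0.003, -0.979, 0.202], [-1.0, 0.005, 0.006]]
wrist_force: [-8.0, 1.9, 14.1]
gripper_width: 0.688
```

```bash
python3 -c "
from h import *
plan(-60,34,8.5)"
```

```text
t 5.5 holder tcp mm [-84.4  33.3   8.6] F(h) [-8.21  0.25 14.12] w 59.8
turn [ 0.02  0.36 -0.26] shift [-0.0001 -0.0007 -0.0244] target [0.5209 0.0867 0.0085]
```

Emit:
{"op": "move_arm", "data": {"increments": [0,0,0,0,0,-0.004,0.06,0,0,0,0,0,-0.008,0.06,0,0,0,0,0,-0.012,0.06,0,0,0,0,0,-0.016,0.06,0,0,0,0,0,-0.02,0.06,0,0,0,0,0,-0.024,0.06,0,0,0,0,0,-0.024,0.06]}}

```text
time_s: 6.08
tcp_pos: [0.5199, 0.0862, 0.0085]
ee_rot: [[-0.009, -0.202, -0.979], [-0.003, -0.979, 0.202], [-1.0, 0.005, 0.008]]
wrist_force: [-9.7, 2.7, 15.8]
gripper_width: 0.685
```

```bash
python3 look.py side side12 160 165 130 95 6
```

```text
t 6.08 holder tcp mm [-60.9  33.3   8.5] F(h) [-10.06   0.67  15.79] w 59.6
turn [ 0.03  0.46 -0.29] shift [-0.0221 -0.0016  0.0473] target [0.4741 0.0974 0.031 ]
```

View pics/side12.png

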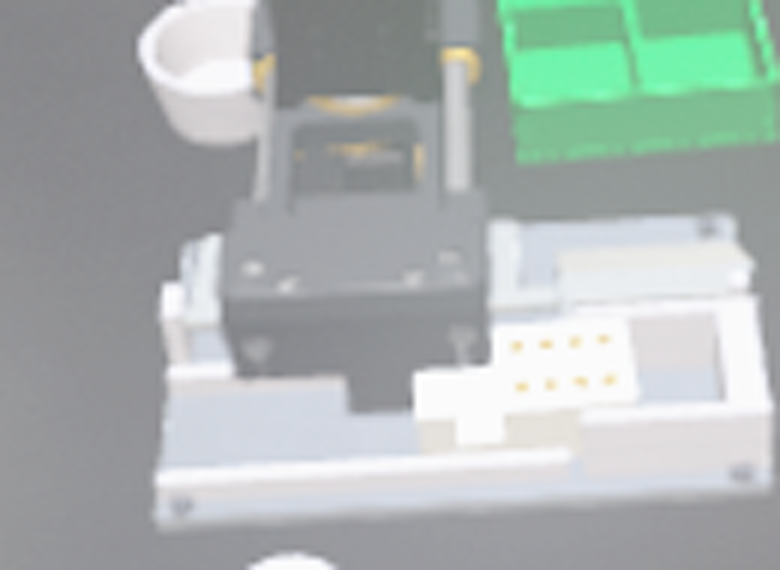

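Emit:
{"op": "move_arm", "data": {"increments": [0,0,0,0,0,-0.004,0.06,0,0,0,0,0,-0.008,0.06,0,0,0,0,0,-0.012,0.06,0,0,0,0,0,-0.016,0.06,0,0,0,0,0,-0.02,0.06,0,0,0,0,0,-0.024,0.06,0,0,0,0,0,-0.024,0.06]}}

```text
time_s: 6.72
tcp_pos: [0.5434, 0.0815, 0.0086]
ee_rot: [[-0.009, -0.202, -0.979], [-0.003, -0.979, 0.202], [-1.0, 0.005, 0.008]]
wrist_force: [-8.7, 2.3, 15.3]
gripper_width: 0.691
```

```bash
python3 look.py side side13 160 165 130 95 6
```

```text
t 6.72 holder tcp mm [-36.9  33.5   8.6] F(h) [-9.   0.5 15.3] w 60.1
turn [ 0.03  0.47 -0.27] shift [-0.0219 -0.0015  0.0713] target [0.4741 0.0974 0.031 ]
```

View pics/side13.png

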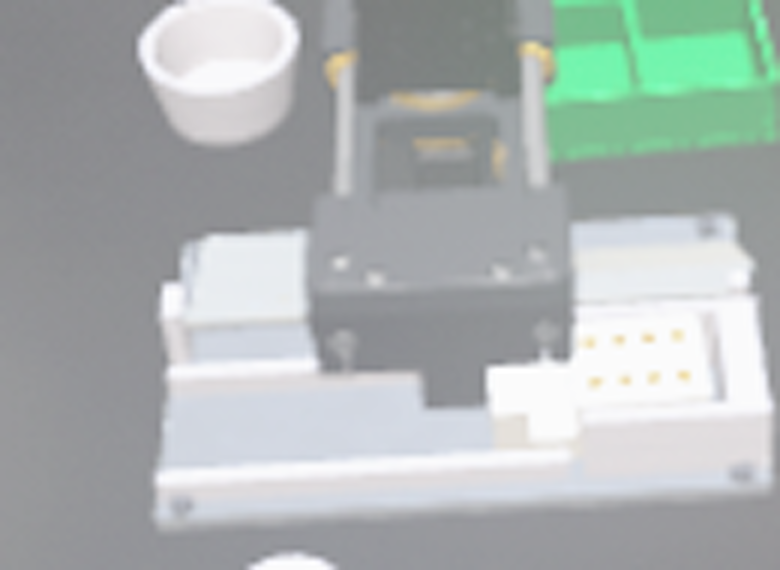

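Emit:
{"op": "move_arm", "data": {"increments": [0,0,0,0,0,-0.002,0.06,0,0,0,0,0,-0.004,0.06,0,0,0,0,0,-0.006,0.06,0,0,0,0,0,-0.006,0.06]}}

```text
time_s: 7.1
tcp_pos: [0.5488, 0.0804, 0.0085]
ee_rot: [[-0.01, -0.202, -0.979], [-0.003, -0.979, 0.202], [-1.0, 0.005, 0.009]]
wrist_force: [-9.8, 4.1, 14.8]
gripper_width: 0.686
```

Emit:
{"op": "move_arm", "data": {"increments": [0,0,0,0,0,-0.001,0.06,0,0,0,0,0,-0.002,0.06,0,0,0,0,0,-0.002,0.06]}}

```text
time_s: 7.35
tcp_pos: [0.5492, 0.0802, 0.0085]
ee_rot: [[-0.012, -0.203, -0.979], [-0.003, -0.979, 0.203], [-1.0, 0.005, 0.011]]
wrist_force: [-13.2, 5.7, 18.6]
gripper_width: 0.693
```

```bash
python3 look.py side side14 210 185 80 60 9
```

```text
t 7.35 holder tcp mm [-31.   33.3   8.5] F(h) [-14.12   2.88  18.64] w 60.3
turn [-0.03  0.65 -0.3 ] shift [-0.0216 -0.0015  0.0773] target [0.4741 0.0974 0.031 ]
```

View pics/side14.png

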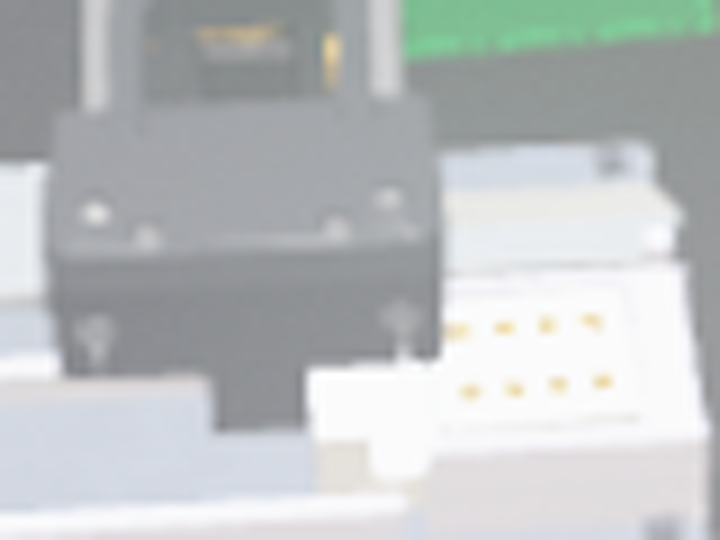

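Emit:
{"op": "move_arm", "data": {"increments": [0,0,0,0,0,-0.001,0.06,0,0,0,0,0,-0.002,0.06,0,0,0,0,0,-0.003,0.06,0,0,0,0,0,-0.003,0.06]}}

```text
time_s: 7.73
tcp_pos: [0.5493, 0.0801, 0.0085]
ee_rot: [[-0.018, -0.203, -0.979], [-0.003, -0.979, 0.203], [-1.0, 0.007, 0.017]]
wrist_force: [-21.2, 11.2, 23.5]
gripper_width: 0.69
```

```bash
python3 - <<'E'
from h import *
plan(-31,33,8)
# predicted home corners of block in side image zoom (210,185,x9)
for q in((-18,18,34),(-18,-18,34),(-5.5,-18,34),(8.5,-18,34),(52,-18,34),(52,18,34)):
    X=HO+RH@np.array(q)/1000; print(q,((proj('side',X)[0]-[210,185]+.5)*9).round())
E
python3 look.py side side15 210 185 80 60 9;python3 look.py top top15 240 150 75 75 8
```

```text
t 7.73 holder tcp mm [-30.9  33.2   8.5] F(h) [-22.99   6.67  23.5 ] w 60.0
turn [-0.06  0.95 -0.37] shift [0.0005 0.0002 0.0001] target [0.5491 0.0799 0.008 ]
(-18, 18, 34) [312. 315.]
(-18, -18, 34) [318. 438.]
(-5.5, -18, 34) [376. 434.]
(8.5, -18, 34) [442. 431.]
(52, -18, 34) [646. 419.]
(52, 18, 34) [629. 298.]
t 7.73 holder tcp mm [-30.9  33.2   8.5] F(h) [-22.99   6.67  23.5 ] w 60.0
turn [-0.06  0.95 -0.37] shift [-0.0212 -0.0015  0.0775] target [0.4741 0.0974 0.031 ]
t 7.78 holder tcp mm [-30.9  33.2   8.5] F(h) [-21.86   5.88  23.48] w 60.0
turn [-0.06  0.94 -0.37] shift [-0.0213 -0.0015  0.0775] target [0.4741 0.0974 0.031 ]
```

View pics/side15.png

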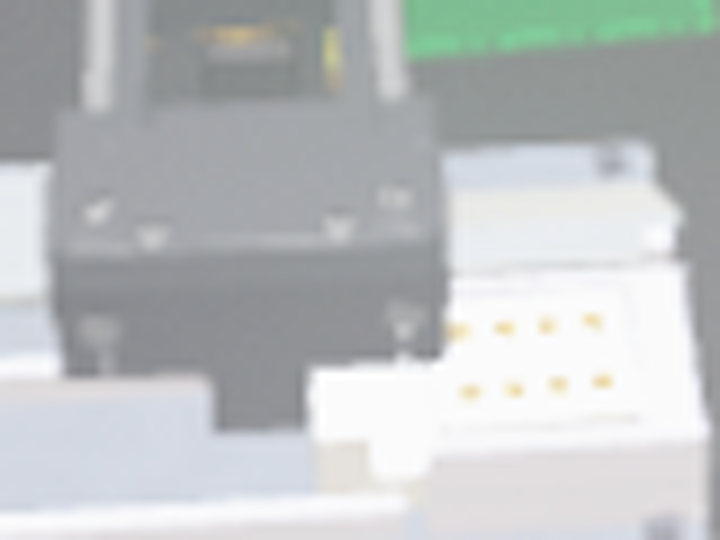

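View pics/top15.png

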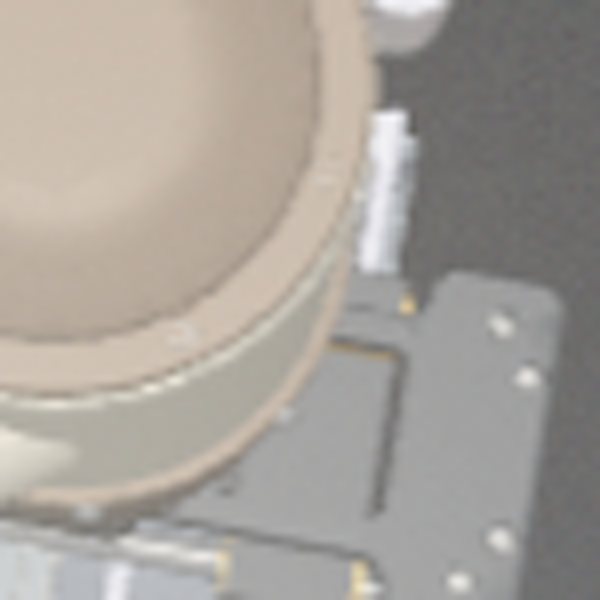

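The push force rose from 9 to 22 N with no further motion, and the block's near corner at (315,440) matches the predicted home position of (318,438). The block is home. I'll back the fingertip off along x with the paddle still held, then lift.

Emit:
{"op": "move_arm", "data": {"increments": [0,0,0,0,0,0.004,0.06,0,0,0,0,0,0.008,0.06,0,0,0,0,0,0.012,0.06,0,0,0,0,0,0.016,0.06,0,0,0,0,0,0.016,0.06]}}

```text
time_s: 8.25
tcp_pos: [0.543, 0.084, 0.0088]
ee_rot: [[0.002, -0.202, -0.979], [0.0, -0.979, 0.202], [-1.0, -0.001, -0.001]]
wrist_force: [1.7, 0.8, 3.2]
gripper_width: 0.69
```

```bash
python3 look.py side side16 210 185 80 60 9
```

```text
t 8.25 holder tcp mm [-37.8  35.8   8.8] F(h) [1.48 1.12 3.22] w 60.0
turn [ 0.02 -0.08  0.04] shift [-0.0223  0.0007  0.0702] target [0.4741 0.0974 0.031 ]
```

View pics/side16.png

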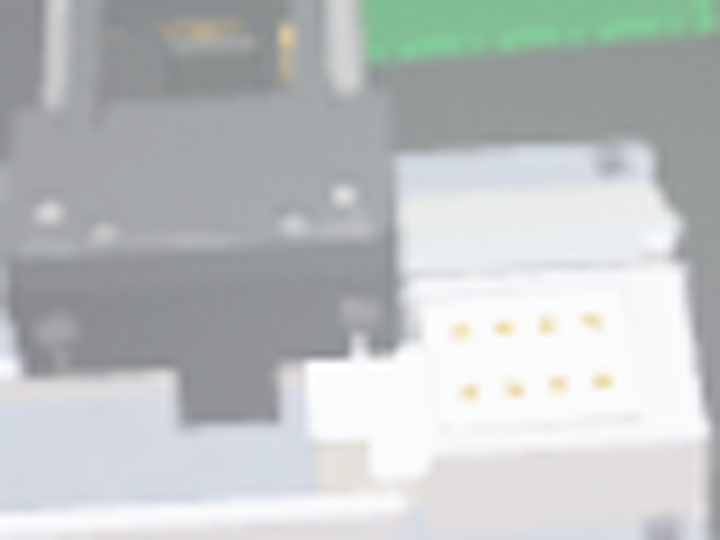

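The block stayed home and the finger is clear of it. Lifting straight up to let the cover shut.

Emit:
{"op": "move_arm", "data": {"increments": [0,0,0,-0.004,0,0,0.06,0,0,0,-0.008,0,0,0.06,0,0,0,-0.012,0,0,0.06,0,0,0,-0.016,0,0,0.06,0,0,0,-0.02,0,0,0.06,0,0,0,-0.026,0,0,0.06,0,0,0,-0.036,0,0,0.06,0,0,0,-0.05,0,0,0.06,0,0,0,-0.07,0,0,0.06,0,0,0,-0.095,0,0,0.06,0,0,0,-0.12,0,0,0.06,0,0,0,-0.145,0,0,0.06]}}

```text
time_s: 9.3
tcp_pos: [0.542, 0.0838, 0.155]
ee_rot: [[-0.001, -0.202, -0.979], [0.0, -0.979, 0.202], [-1.0, 0.0, 0.001]]
wrist_force: [-0.1, 1.0, -0.4]
gripper_width: 0.687
```

Emit:
{"op": "move_arm", "data": {"increments": [0,0,0,-0.01,-0.02,0.02,0.06,0,0,0,-0.02,-0.04,0.04,0.06,0,0,0,-0.02,-0.065,0.06,0.06,0,0,0,-0.02,-0.09,0.08,0.06,0,0,0,-0.02,-0.115,0.1,0.06,0,0,0,-0.02,-0.14,0.12,0.06,0,0,0,-0.02,-0.165,0.13,0.06,0,0,0,-0.02,-0.19,0.13,0.06,0,0,0,-0.02,-0.2,0.13,0.06,0,0,0,-0.02,-0.2,0.13,0.06]}}

```text
time_s: 10.13
tcp_pos: [0.4556, 0.3079, 0.1736]
ee_rot: [[0.0, -0.2, -0.98], [0.0, -0.98, 0.2], [-1.0, -0.0, -0.0]]
wrist_force: [0.4, -0.8, -0.1]
gripper_width: 0.69
```

```bash
python3 look.py side side17 170 160 135 100 6;python3 look.py top top17 195 145 110 130 5; python3 - <<'E'
from h import *
for n in("side","top"):
    im=r.capture(n)[:,:,::-1]; cv2.imwrite(f"pics/{n}18.png",im)
    d=cv2.absdiff(im,cv2.imread(f"pics/{n}0_raw.png")).max(2); d=cv2.cvtColor(d,cv2.COLOR_GRAY2BGR)
    cv2.imwrite(f"pics/d{n}.png",np.clip(d.astype(int)*3,0,255))
cv2.imwrite("pics/diff.png",cv2.resize(np.hstack([cv2.imread("pics/dside.png"),cv2.imread("pics/dtop.png")]),(800,300)))
for q in((-18,18,34),(-18,-18,34),(0,-29,41),(60,-29,41),(-125,84.3,48),(-13,84.3,48)):
    X=HO+RH@np.array(q)/1000; print(q,((proj('side',X)[0]-[170,160]+.5)*6).round(),((proj('top',X)[0]-[195,145]+.5)*5).round())
E
```

```text
t 10.13 holder tcp mm [-168.6  237.4  173.6] F(h) [ 0.51 -0.72 -0.11] w 60.0
turn [ 0.15 -0.    0.02] shift [ 0.1425  0.2026 -0.0601] target [0.4741 0.0974 0.031 ]
t 10.18 holder tcp mm [-168.6  235.8  173.3] F(h) [ 0.17  0.07 -0.18] w 60.1
turn [ 0.07  0.04 -0.04] shift [ 0.1424  0.2008 -0.0605] target [0.4741 0.0974 0.031 ]
(-18, 18, 34) [448. 360.] [333. 285.]
(-18, -18, 34) [452. 442.] [425. 302.]
(0, -29, 41) [509. 450.] [463. 258.]
(60, -29, 41) [700. 439.] [489. 107.]
(-125, 84.3, 48) [132. 211.] [104. 531.]
(-13, 84.3, 48) [455. 194.] [163. 236.][ WARN:0@0.976] global loadsave.cpp:1063 imwrite_ Unsupported depth image for selected encoder is fallbacked to CV_8U.
```

View pics/side17.png

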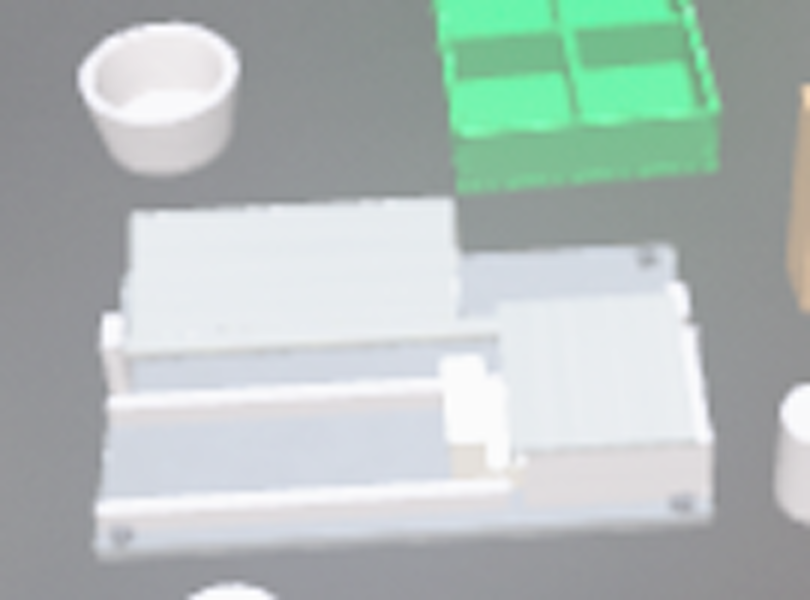

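View pics/top17.png

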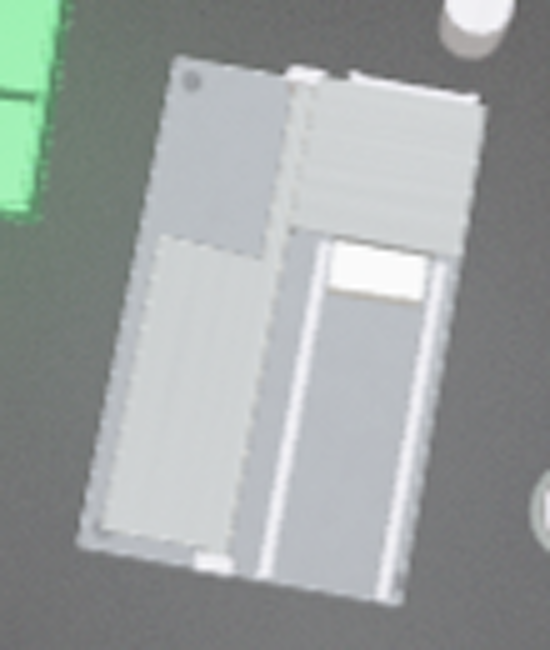

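View pics/diff.png

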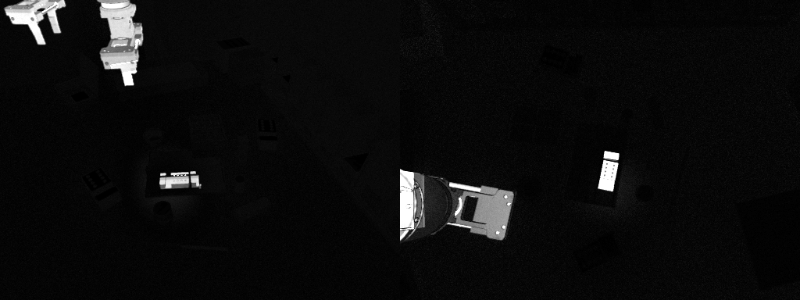

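```bash
python3 - <<'E'
from h import *
s=cv2.imread("pics/side18.png");t=cv2.imread("pics/top18.png")
a=np.hstack([cv2.resize(s[210:245,235:270],(400,400),interpolation=cv2.INTER_CUBIC),cv2.resize(t[185:220,250:285],(400,400),interpolation=cv2.INTER_CUBIC)])
cv2.imwrite("pics/z19.png",a)
k=400/35
for q in((-18,18,34),(-18,-18,34)):
    X=HO+RH@np.array(q)/1000; print(((proj('side',X)[0]-[235,210]+.5)*k).round(),((proj('top',X)[0]-[250,185]+.5)*k+[400,0]).round())
E
```

```text
[111. 115.] [533. 194.]
[118. 270.] [744. 232.]
```

View pics/z19.png

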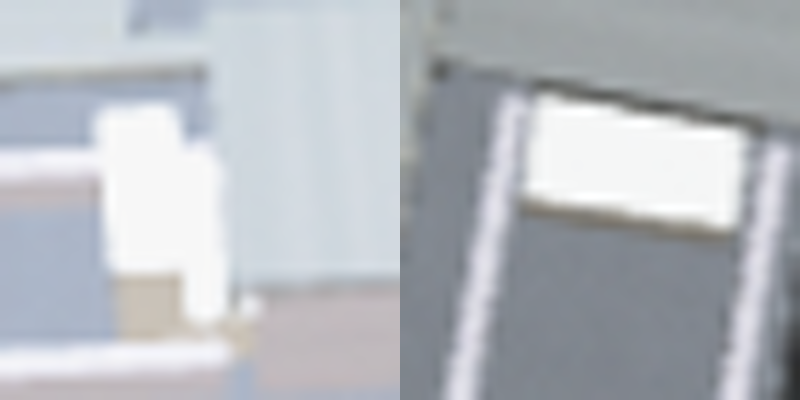

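The near-edge midpoint is within about 0.5 mm of home and the block is turned about 2°. The force rise confirmed contact with the stop. The cover and paddle are back in their shut position, and the difference image shows only the block and the robot moved. Handing in.

```bash
python3 -c "
from station import r
print(r.finish_job())"
```

```text
the job is handed in; nothing more can be done
None
```

The jet block is home in its holder and the cover has shut behind it. I handed the job in at about 10 s of the 48 s, with the arm clear of everything.

**What I did:** I pressed the paddle to its limit with the left fingertip and held it there. With the right fingertip I pushed the block about 77 mm along the trough, until it stopped against the back stop. I then drew that fingertip back 7 mm with the paddle still down, and only after that let the paddle up.

**Last checks:**
- **At the stop:** the push force rose from about 9 to 22 N with no further motion.
- **Block position:** the middle of the near end is within about 0.5 mm of the home position.
- **Cover:** both views show it shut, with the paddle back at its rest position. The lip itself can't be seen in the groove. I infer it from the shut cover and the block's position.
- **Bystanders:** comparing pictures from before and after, only the block and the robot have moved.

**What disagreed:**
- **Fingertip length:** the fingertips turned out to end about 12 mm behind the TCP, not 8 mm ahead of it as the text says. I worked from the pictures and the contact force instead.
- **Press force:** it rose to 27 N during the first part of the push, above the 4 to 8 N the text gives for pressing the paddle. I eased it to about 15 N.
- **Block angle:** the block sits turned by about 2 to 3° in the loose trough, so its left near corner is roughly 1 mm farther out than the right. I left it that way.

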